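# Find the rocking driver-bay cover on a printer's control box and push it home

## Robot

A 6-joint arm with a two-finger parallel gripper is mounted at the origin on the work surface. World frame = base frame: x ahead of the robot, y to its left, z up, the work surface at z = 0. Lengths are in m, angles in rad, forces in N, time in s.
With the tool pointing down it reaches from about 0.35 to 0.875 m from the base axis. Payload 4.2 kg.
Tool frame: the origin (TCP) lies at the very end of the fingers, on their centre line; the grasp point (between the pads) lies 19 mm behind it; z points along the fingers, y is the direction in which the jaws open and shut (so a half turn about z gives the same grasp; the last joint's range is limited). The gripper opens to 85 mm and grips with 20 to 120 N. Pads are 22 mm wide; open, the fingers measure 114 mm over their backs; the gripper's body (76 mm by 85 mm) begins 54 mm behind the grasp point. The pads swing forward as they close: fully open they stand 13 mm farther back than shut.
Start: joints at [1.518, 0.385, 0.008, 0, -1.194, -0.259], TCP at [0.192, 0.595, 0.231] pointing down, gripper open.
Joint ranges: [-3.14, 3.14], [-1.21, 2.06], [-1.07, 1.41], [-3.16, 2.05], [-2.99, -0.16], [-3.1, 3.1]. Speed limits (rad/s): [2.79, 2.79, 3.14, 3.14, 3.14, 3.14].

## Interface

Orientations are given as a 3x3 rotation matrix whose columns are the frame's x, y, z axes.
In Python, from cell import state, cams, sign_off, look_for, landmark_of gives the robot as it stands.
- The arm moves only by the tool apply_moves, never from a script. Its argument "deltas" is a list of rows, each an object with "dp": the shift along the tool's x, y, z in units of 30 mm (1.0 is 30 mm), a list of three; "delta_rot": the turn, a rotation vector about the tool's x, y, z in units of 6 degrees (1.0 is 6 degrees), a list of three; "gripper": the finger opening in mm, from 0 to 85.4. A call has 1 to 20 rows; each row shifts and turns the commanded pose from where the row before left it, along the tool's axes as they then stand; what a row does not reach is not made up. A row lasts 1/10 s, in which the tool goes at most 50 mm and 8.59 degrees, less where a joint would pass 70% of its speed; a pose out of reach is approached as far as the arm can. A call is refused whole if a number of a shift passes 1 or a number of a turn 1, either way. A call with a gripper value outside its range is refused whole. The fingers move at their own pace and stop on an object; the grip force is fixed at half the most. Time passes only in rows, so rows that do not move let the fingers close. It gives the time, the measured TCP pose, the force and the opening at its end, in the units of the state.
- state(): the state, without advancing time (a new reading comes with each control period).
- cams.grab_frame(name): name is "scene" or "top"; returns a dict with "color" (420x560x3 uint8, blue, green, red), "fov_y" (degrees; the focal length in pixels is half the picture's height over the tangent of half this angle, whatever the lens; pixels are square), "cx", "cy" (the principal point, pixels), "D" ([k1, k2, p1, p2, k3] as OpenCV has them; the pictures are not rectified), "pose" (4x4, takes a point from camera to world coordinates). Camera axes: x right, y down, z forward; pixel columns grow to the right and rows downward; lengths in m; the calibration is good to about 2 mm. A picture is of the moment at which its call begins. There is no depth.
- sign_off(): hands the job in, once; it reports no verdict.
Trained networks look in a picture, given as the dict that the camera call returned (one of the last four; its "shot" number tells which), for a name from the list of things; names that differ only in an ending like _2 or _b are one class to them, and where a whole thing is asked for, a point or a joint stands for the part that bears it (a point fixed in the world has none). Each returns a list of dicts, best first, with "score" (0 to 1); they miss things now and then, are a little off and sometimes report something else, mostly with a low value. They report only what shows in the picture. A call takes as long as a camera call. They do not tell look-alikes from the thing itself.
- look_for(picture, thing): "box" ([left, top, width, height] in pixels, round what is visible of it).
- landmark_of(picture, thing): "at" ([column, row] in pixels: a listed point, or the origin of a listed thing).
The state is a dict: "time_s": time; "joints": joint angles; "joint_vel": joint speeds; "joint_efforts": joint torques, N m; "position": TCP position; "orientation": TCP orientation; "contact_force": force on the tool from outside, world axes, zero at the start; "torque": the same for the moment, N m; "grip_width": finger opening in m.
Only numpy, scipy, OpenCV 4.12 (cv2) and the standard library are available. Lean on these libraries where they do the work, as an engineer would, in place of code of your own. Each camera call takes 0.05 s, during which the arm holds its last target.

## Task

One of the four grey covers on the 3D printer's control box is not pushed home on its stud and rocks. Test the covers one after another by pressing near an edge, not in the middle, until you find the one that rocks under the fingertips; then push that one down at its middle until it sits firm, level and as low as the others. Use the fingers only to press: do not lift or pull off any cover, leave the parts and tools around it where they are, and finish with the hand clear.

Things in the scene. Friction and masses are not known exactly. Their poses are not given: they have to be found in the camera images.
- box: The printer's control box: flat black steel case, 190 (x) by 360 (y) by 52 mm high, fixed, turned up to 18 degrees. Origin at the centre of its underside, on the bench; x points away from the robot, y along the row of covers, z up. Four grey covers lie on it in recesses 8 mm deep with 1 mm play, centred at x = -16 mm and y = +117 (a), +39 (b), -39 (c), -117 mm (d).
- cover_a: The leftmost (+y end of the row) of four identical slotted grey plastic covers, 80 (x) by 60 (y) by 13 mm thick, about 60 g, axes as the box's. Origin at the centre of its underside. Home: underside 44 mm and top 57 mm above the bench, 5 mm above the box's deck.
- bay_a (a point): Centre of the ledge that carries cover_a when home (fixed point of the box, 44 mm above the bench). When home, a cover lies level on this ledge and does not move wherever it is pressed.
- cover_b: The second from the left of four identical slotted grey plastic covers, 80 (x) by 60 (y) by 13 mm thick, about 60 g, axes as the box's. Origin at the centre of its underside. Home: underside 44 mm and top 57 mm above the bench, 5 mm above the box's deck.
- bay_b (a point): Centre of the ledge that carries cover_b when home (fixed point of the box, 44 mm above the bench). Each cover is held by one tight push-fit stud under its middle. On exactly one of the four covers (it may be any) the stud is only started.
- cover_c: The third from the left of four identical slotted grey plastic covers, 80 (x) by 60 (y) by 13 mm thick, about 60 g, axes as the box's. Origin at the centre of its underside. Home: underside 44 mm and top 57 mm above the bench, 5 mm above the box's deck.
- bay_c (a point): Centre of the ledge that carries cover_c when home (fixed point of the box, 44 mm above the bench). The cover with the started stud rests 3 mm high on the stud's 14 mm wide head and rocks springily: about 4 N near an edge takes that edge some 3 mm down to the ledge (a tilt of about 4 degrees if at an end of the 80 mm length) and lifts the opposite edge; let go, it levels itself.
- cover_d: The rightmost (-y end of the row) of four identical slotted grey plastic covers, 80 (x) by 60 (y) by 13 mm thick, about 60 g, axes as the box's. Origin at the centre of its underside. Home: underside 44 mm and top 57 mm above the bench, 5 mm above the box's deck.
- bay_d (a point): Centre of the ledge that carries cover_d when home (fixed point of the box, 44 mm above the bench). About 18 N straight down on the middle of the rocking cover drives its stud in and the cover 3 mm down onto its ledge, where it stays; much of a push near an edge is carried by the ledge instead.
- motor_mid (a point): Bystander: a small square stepper motor, 42 by 42 by 42 mm with a 5 mm shaft rising to 64 mm, standing loose on the bench on the robot's side of the box; point at the middle of its body.
- coupling_mid (a point): Bystander: an aluminium shaft coupling, 19 mm in diameter and 25 mm high, standing loose on the deck of the box along its far edge, behind the covers; point at its centre.
- levelknob_mid (a point): Bystander: a black bed-levelling knob, 45 mm wide and 18 mm high, loose on the bench to the left (+y) of the box; point at its centre.
- driver_grip (a point): Bystander: a screwdriver with a yellow handle, 170 mm long, lying on the bench to the right (-y) of the box; point at the middle of its handle.
There are look-alikes about, which are no part of the job. Leave any orange or purple look-alike of the cover_c alone.

How it is judged:
By the outcome, as a careful person would: the job done as asked, in the order asked, and still so for the second after the job is handed in, with the robot touching nothing.
It also fails if it takes over 72 s, if anything falls off the work surface, if the arm or the gripper's body presses on something with over 40 N, if the wrist force passes 120 N, or if a joint passes its speed limit or range.

## Working session

There is one attempt and no reset: what is moved stays moved. The work goes in short steps, Python scripts to look and compute and a tool call to move; the robot and the scene stay as the last step left them, time stands still between calls to the robot, and variables do not carry over. Pictures are saved under pics/ and viewed, and the job is handed in when it is done.

Besides the shell and the picture viewer there is one more tool, called after "Request:" in YAML: its name, and indented under it one key for each argument. apply_moves: Moves the arm, as the interface text tells. Its arguments: {"type":"object","properties":{"deltas":{"type":"array"}},"required":["deltas"]}

```bash
mkdir -p pics; ls; python3 - <<'E'
from cell import state,cams,look_for,landmark_of
import cv2,numpy as np,pickle
print(state())
for n in("scene","top"):
    p=cams.grab_frame(n); cv2.imwrite(f"pics/{n}0.png",p["color"]); pickle.dump(p,open(f"{n}0.pkl","wb"))
    print(n,p["fov_y"],p["cx"],p["cy"],p["D"],p["pose"])
    for t in["cover_a","bay_a","box","motor_mid","coupling_mid","levelknob_mid","driver_grip"]:
        print(t,[(np.round(r["at"]),round(r["score"],2)) for r in landmark_of(p,t)][:7])
E
```

```text
pics
{'time_s': 0.0, 'joints': array([ 1.51762010e+00,  3.85542995e-01,  6.59579486e-03, -5.05680248e-04,
       -1.19395790e+00, -2.58644542e-01]), 'joint_vel': array([ 0.0005282 ,  0.00067642, -0.00079241,  0.00048756, -0.00046066,
       -0.00041515]), 'joint_efforts': array([-7.02743946e-04, -3.92287302e+01,  1.88407266e+01,  4.18642893e+00,
       -4.62301643e-03, -7.52360478e-06]), 'position': array([0.1915193 , 0.59431579, 0.230217  ]), 'orientation': array([[ 9.51719319e-01, -3.06969052e-01, -5.81614503e-04],
       [-3.06969591e-01, -9.51717049e-01, -2.08075170e-03],
       [ 8.51939389e-05,  2.15882956e-03, -9.99997666e-01]]), 'contact_force': array([ 0.20910395, -0.75036706,  0.50230338]), 'torque': array([ 0.04162715, -0.02485456,  0.06490818]), 'grip_width': 0.08564429327843388}
scene 57.92957134802627 278.24769171625854 206.55263817857605 [-0.03888237  0.          0.          0.          0.        ] [[-0.2223512   0.81607123 -0.5334676   0.96460787]
 [ 0.97488305  0.17893298 -0.13261229  0.15722017]
 [-0.01276612 -0.54955503 -0.83535998  0.70853602]
 [ 0.          0.   
[... 707 characters left out ...]
9e-01 -9.82340116e-01  1.39390303e+00]
 [ 0.00000000e+00  0.00000000e+00  0.00000000e+00  1.00000000e+00]]
cover_a [(array([237., 221.]), 0.85), (array([209., 226.]), 0.8), (array([298., 290.]), 0.77), (array([268., 148.]), 0.74), (array([292., 215.]), 0.65), (array([265., 218.]), 0.61)]
bay_a [(array([291., 216.]), 0.76), (array([207., 226.]), 0.71), (array([235., 223.]), 0.67), (array([266., 217.]), 0.57)]
box [(array([249., 216.]), 0.81)]
motor_mid [(array([242., 283.]), 0.68)]
coupling_mid [(array([242., 284.]), 0.52), (array([216., 194.]), 0.46)]
levelknob_mid [(array([156., 245.]), 0.72), (array([240., 283.]), 0.53), (array([215., 191.]), 0.5)]
driver_grip [(array([338., 210.]), 0.52)]
```

View pics/scene0.png

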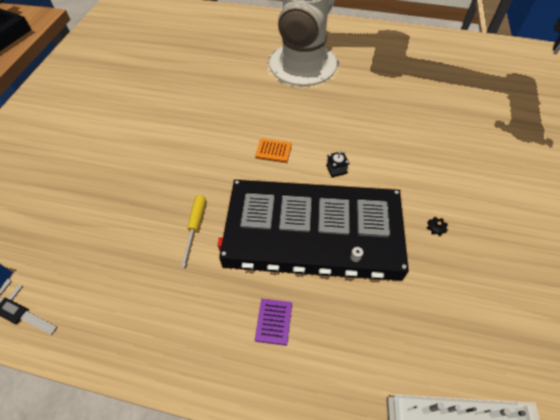

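View pics/top0.png

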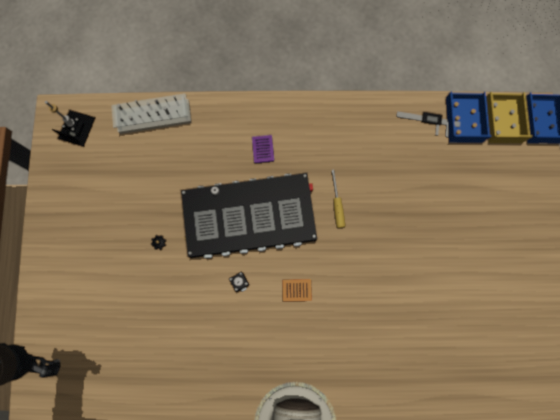

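The control box shows four grey covers. In the top view they are a (206,225), b (234,221), c (262,217) and d (290,213). The look-alikes are orange (297,290) and purple (263,149), and both lie off the box. The motor is at (240,282) on the robot's side and the coupling at (215,190). Next I'll fit the box pose from the grey covers in both views.

```bash
cat > h.py <<'E'
import numpy as np,cv2,pickle
from scipy.optimize import least_squares
def K(p):
    f=p["color"].shape[0]/2/np.tan(np.radians(p["fov_y"])/2)
    return np.array([[f,0,p["cx"]],[0,f,p["cy"]],[0,0,1.]])
def proj(p,X):
    T=np.linalg.inv(p["pose"]); rv=cv2.Rodrigues(T[:3,:3])[0]
    return cv2.projectPoints(np.asarray(X,float).reshape(-1,3),rv,T[:3,3],K(p),np.array(p["D"]))[0].reshape(-1,2)
def ray(p,uv,z):
    n=cv2.undistortPoints(np.array([[uv]],float),K(p),np.array(p["D"])).ravel()
    d=p["pose"][:3,:3]@[n[0],n[1],1]; o=p["pose"][:3,3]
    return o+d*(z-o[2])/d[2]
def w(b,l): # box local->world
    c,s=np.cos(b[2]),np.sin(b[2]); l=np.atleast_2d(l)
    return np.c_[b[0]+c*l[:,0]-s*l[:,1],b[1]+s*l[:,0]+c*l[:,1],l[:,2]]
YS=[.117,.039,-.039,-.117]
E
cat > fit.py <<'E'
from h import *
P={n:pickle.load(open(n+"0.pkl","rb")) for n in("scene","top")}
obs={}
for n,p in P.items():
    c=p["color"].astype(int); hsv=cv2.cvtColor(p["color"],cv2.COLOR_BGR2HSV)
    reg=((150,280,205,420),(170,260,180,320))[n=="top"]
    m=((hsv[...,1]<60)&(hsv[...,2]>55)).astype(np.uint8)
    M=np.zeros_like(m); M[reg[0]:reg[1],reg[2]:reg[3]]=m[reg[0]:reg[1],reg[2]:reg[3]]
    M=cv2.morphologyEx(M,cv2.MORPH_CLOSE,np.ones((3,3)))
    N,_,st,ce=cv2.connectedComponentsWithStats(M)
    g=[(*ce[i],st[i]) for i in range(1,N) if st[i][4]>250]
    g=sorted(g,key=lambda q:q[0],reverse=(n=="scene"))
    print(n,[(np.round(q[:2],1),q[2]) for q in g]); obs[n]=np.array([q[:2] for q in g])
def res(b,ns=("scene","top")):
    return np.concatenate([(proj(P[n],w(b,[[-.016,y,.057] for y in YS]))-obs[n]).ravel() for n in ns])
for ns in(("scene",),("top",),("scene","top")):
    r=least_squares(res,[.5,0,0],args=(ns,)); print(ns,r.x,np.degrees(r.x[2]),np.round(r.fun,1))
b=r.x; np.save("b.npy",b)
for n,p in P.items():
    im=p["color"].copy(); s=2 
    im=cv2.resize(im,None,fx=3,fy=3,interpolation=cv2.INTER_CUBIC)
    dr=lambda L:cv2.polylines(im,[np.int32(proj(p,w(b,L))*3+1)],True,(0,0,255),1)
    dr([[x,y,.052] for x,y in((.095,.18),(.095,-.18),(-.095,-.18),(-.095,.18))])
    for y in YS: dr([[-.016+x,y+q,.057] for x,q in((.04,.03),(.04,-.03),(-.04,-.03),(-.04,.03))])
    u=proj(p,w(b,[[0,0,.05]]))[0]*3; x0,y0=int(u[0])-390,int(u[1])-260
    cv2.imwrite(f"pics/fit_{n}.png",im[max(y0,0):y0+520,max(0,x0):x0+780])
print(w(b,[[-.016,y,.057] for y in YS]).round(4))
for n,t,uv,z in(("top","coupling",(216,191),.065),("top","motor",(241,283),.05),("scene","motor",(340,158),.055),("scene","coupling",(357,251),.07)): print(t,ray(P[n],uv,z).round(3))
E
python3 fit.py
```

```text
scene [(array([372.7, 217.7]), array([ 357,  199,   33,   38, 1153], dtype=int32)), (array([333.8, 215.6]), array([ 318,  197,   32,   38, 1107], dtype=int32)), (array([295.4, 213.1]), array([ 279,  195,   33,   37, 1089], dtype=int32)), (array([257.3, 210.6]), array([ 240,  193,   35,   36, 1073], dtype=int32))]
top [(array([205.9, 224.6]), array([194, 209,  25,  32, 680], dtype=int32)), (array([234. , 220.9]), array([222, 205,  26,  32, 687], dtype=int32)), (array([262.2, 217.1]), array([249, 201,  27,  33, 694], dtype=int32)), (array([290.2, 213.2]), array([277, 197,  27,  33, 694], dtype=int32))]
('scene',) [0.56677699 0.13219283 0.14321853] 8.205817313165774 [ 0.   0.2  0.1 -0.2 -0.  -0.  -0.1  0.1]
('top',) [0.56720485 0.13062496 0.13490306] 7.729375765901523 [ 0.   0.  -0.  -0.  -0.  -0.1  0.   0.1]
('scene', 'top') [0.56695756 0.13161389 0.13934671] 7.983978437211894 [-0.2  0.4 -0.2 -0.1 -0.3 -0.1 -0.4 -0.1 -0.3  0.3 -0.4  0.1 -0.4 -0.
 -0.3 -0. ]
[[0.5349 0.2453 0.057 ]
 [0.5457 0.168  0.057 ]
 [0.5565 0.0908 0.057 ]
 [0.5674 0.0135 0.057 ]]
coupling [0.629 0.218 0.065]
motor [0.377 0.146 0.05 ]
motor [0.39  0.16  0.055]
coupling [0.622 0.222 0.07 ]
```

View pics/fit_scene.png

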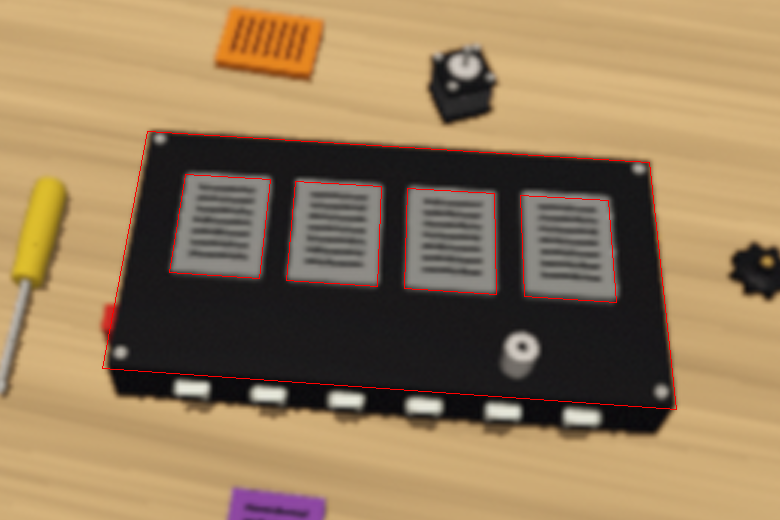

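View pics/fit_top.png

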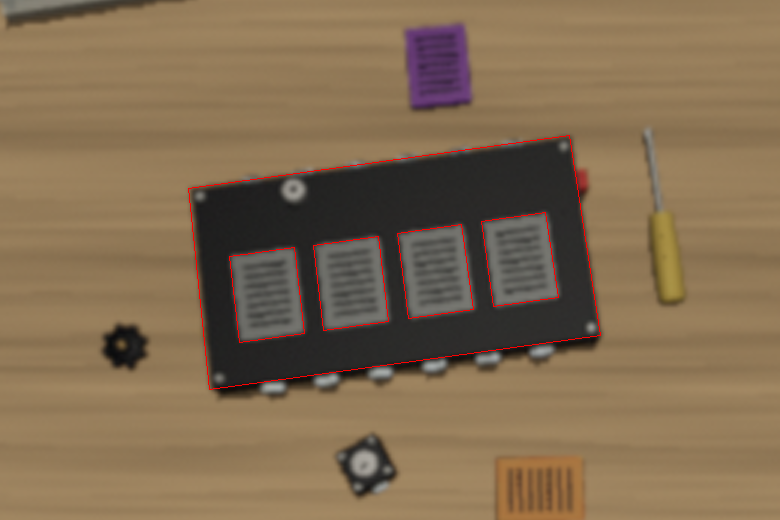

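The fit is tight in both views: box at (0.567, 0.132), yaw 8.0°. The red outlines sit on the four grey covers and the box's deck edges, and the look-alikes are well clear. I'll shut the fingers and align the tool with the box.

Request:
apply_moves:
  deltas:
    - {"dp": [0, 0, 0], "delta_rot": [0, 0, -0.87], "gripper": 0}
    - {"dp": [0, 0, 0], "delta_rot": [0, 0, -0.87], "gripper": 0}
    - {"dp": [0, 0, 0], "delta_rot": [0, 0, -0.87], "gripper": 0}
    - {"dp": [0, 0, 0], "delta_rot": [0, 0, -0.87], "gripper": 0}
    - {"dp": [0, 0, 0], "delta_rot": [0, 0, -0.86], "gripper": 0}
    - {"dp": [0, 0, 0], "delta_rot": [0, 0, 0], "gripper": 0}

```text
time_s: 1.4
position: [0.1917, 0.5948, 0.2313]
orientation: [[0.99, 0.142, -0.0], [0.142, -0.99, -0.0], [-0.0, 0.0, -1.0]]
contact_force: [-0.9, -0.5, -0.3]
grip_width: -0.0001
```

```bash
cat > go.py <<'E'
import sys
from h import *
from cell import state
b=np.load("b.npy"); s=state(); R=s["orientation"]
c=sys.argv[1]; dx=float(sys.argv[2]); z=float(sys.argv[3])
t=w(b,[[-.016+dx,YS["abcd".index(c)],z]])[0]
print("t",s["time_s"],"pos",s["position"].round(4),"F",s["contact_force"].round(2),"g",s["grip_width"])
print("target",t.round(4),"tool units",(R.T@(t-s["position"])/.03).round(3))
Rd=np.array([[np.cos(b[2]),np.sin(b[2]),0],[np.sin(b[2]),-np.cos(b[2]),0],[0,0,-1]])
print("rot units",(cv2.Rodrigues(R.T@Rd)[0].ravel()/np.radians(6)).round(2))
E
python3 go.py a -.034 .09
```

```text
t 1.4 pos [0.1917 0.5948 0.2313] F [-0.89 -0.54 -0.32] g -0.00011626300155538968
target [0.5012 0.2405 0.09  ] tool units [ 8.534 13.155  4.711]
rot units [0.   0.   0.03]
```

Request:
apply_moves:
  deltas:
    - {"dp": [0.5, 0.8, 0], "delta_rot": [0, 0, 0], "gripper": 0}
    - {"dp": [0.5, 0.8, 0], "delta_rot": [0, 0, 0], "gripper": 0}
    - {"dp": [0.5, 0.8, 0], "delta_rot": [0, 0, 0], "gripper": 0}
    - {"dp": [0.5, 0.8, 0], "delta_rot": [0, 0, 0], "gripper": 0}
    - {"dp": [0.5, 0.8, 0], "delta_rot": [0, 0, 0], "gripper": 0}
    - {"dp": [0.5, 0.8, 0], "delta_rot": [0, 0, 0], "gripper": 0}
    - {"dp": [0.5, 0.8, 0], "delta_rot": [0, 0, 0], "gripper": 0}
    - {"dp": [0.5, 0.8, 0.3], "delta_rot": [0, 0, 0], "gripper": 0}
    - {"dp": [0.5, 0.8, 0.4], "delta_rot": [0, 0, 0], "gripper": 0}
    - {"dp": [0.5, 0.8, 0.4], "delta_rot": [0, 0, 0], "gripper": 0}
    - {"dp": [0.5, 0.8, 0.4], "delta_rot": [0, 0, 0], "gripper": 0}
    - {"dp": [0.5, 0.8, 0.4], "delta_rot": [0, 0, 0], "gripper": 0}
    - {"dp": [0.6, 0.8, 0.4], "delta_rot": [0, 0, 0], "gripper": 0}
    - {"dp": [0.6, 0.8, 0.4], "delta_rot": [0, 0, 0], "gripper": 0}
    - {"dp": [0.6, 0.8, 0.4], "delta_rot": [0, 0, 0], "gripper": 0}
    - {"dp": [0.6, 0.8, 0.5], "delta_rot": [0, 0, 0], "gripper": 0}
    - {"dp": [0.13, 0.36, 0.5], "delta_rot": [0, 0, 0], "gripper": 0}
    - {"dp": [0, 0, 0], "delta_rot": [0, 0, 0], "gripper": 0}
    - {"dp": [0, 0, 0], "delta_rot": [0, 0, 0], "gripper": 0}

```text
time_s: 3.3
position: [0.5013, 0.2405, 0.1085]
orientation: [[0.99, 0.141, 0.0], [0.141, -0.99, -0.0], [0.0, 0.0, -1.0]]
contact_force: [-0.1, -0.1, 0.2]
grip_width: 0.0001
```

```bash
python3 go.py a -.034 .062;python3 - <<'E'
from cell import cams
import cv2
p=cams.grab_frame("scene"); cv2.imwrite("pics/s1.png",cv2.resize(p["color"][130:300,200:430],None,fx=3,fy=3,interpolation=2))
E
```

```text
t 3.3 pos [0.5013 0.2405 0.1085] F [-0.1  -0.13  0.17] g 7.701550606294787e-05
target [0.5012 0.2405 0.062 ] tool units [-4.000e-03 -1.000e-03  1.551e+00]
rot units [ 0.   -0.    0.02]
```

View pics/s1.png

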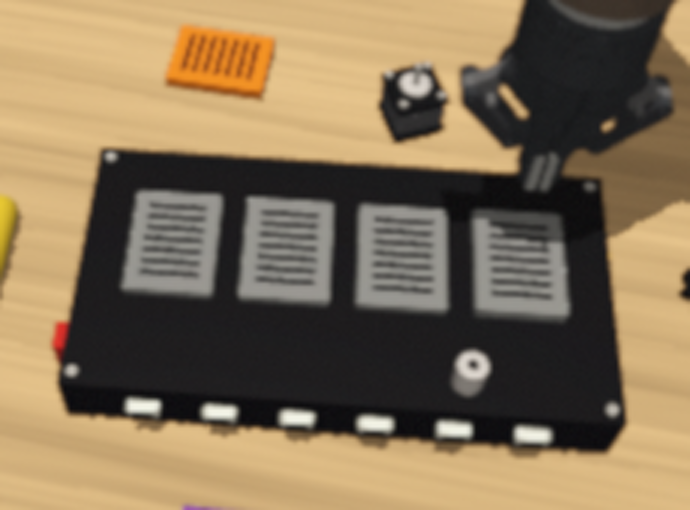

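The shut fingertips hang above cover a's robot-side edge (crop pixel 540,185), clear of the motor and the coupling. I'll descend to 62 mm, then step down.

Request:
apply_moves:
  deltas:
    - {"dp": [0, 0, 0.5], "delta_rot": [0, 0, 0], "gripper": 0}
    - {"dp": [0, 0, 0.5], "delta_rot": [0, 0, 0], "gripper": 0}
    - {"dp": [0, 0, 0.3], "delta_rot": [0, 0, 0], "gripper": 0}
    - {"dp": [0, 0, 0.25], "delta_rot": [0, 0, 0], "gripper": 0}
    - {"dp": [0, 0, 0], "delta_rot": [0, 0, 0], "gripper": 0}
    - {"dp": [0, 0, 0], "delta_rot": [0, 0, 0], "gripper": 0}

```text
time_s: 3.95
position: [0.5014, 0.2409, 0.0623]
orientation: [[0.99, 0.143, 0.001], [0.143, -0.99, 0.0], [0.001, -0.0, -1.0]]
contact_force: [0.2, -0.1, -0.4]
grip_width: 0.0004
```

Request:
apply_moves:
  deltas:
    - {"dp": [0, 0, 0.03], "delta_rot": [0, 0, 0], "gripper": 0}
    - {"dp": [0, 0, 0.03], "delta_rot": [0, 0, 0], "gripper": 0}
    - {"dp": [0, 0, 0.02], "delta_rot": [0, 0, 0], "gripper": 0}
    - {"dp": [0, 0, 0.02], "delta_rot": [0, 0, 0], "gripper": 0}
    - {"dp": [0, 0, 0], "delta_rot": [0, 0, 0], "gripper": 0}

```text
time_s: 4.45
position: [0.501, 0.2404, 0.0591]
orientation: [[0.99, 0.142, -0.0], [0.142, -0.99, -0.0], [-0.0, -0.0, -1.0]]
contact_force: [-2.0, -0.1, 4.2]
grip_width: -0.0004
```

Contact shows at about 59 mm with 4 N, which is higher than a home cover (57 mm). I'll go 1 mm further and see if it yields.

Request:
apply_moves:
  deltas:
    - {"dp": [0, 0, 0.03], "delta_rot": [0, 0, 0], "gripper": 0}
    - {"dp": [0, 0, 0], "delta_rot": [0, 0, 0], "gripper": 0}
    - {"dp": [0, 0, 0], "delta_rot": [0, 0, 0], "gripper": 0}

```text
time_s: 4.75
position: [0.5007, 0.2404, 0.0584]
orientation: [[0.99, 0.142, -0.001], [0.142, -0.99, -0.0], [-0.001, 0.0, -1.0]]
contact_force: [-3.7, -0.3, 6.6]
grip_width: -0.0002
```

```bash
python3 - <<'E'
from cell import cams,state
import cv2,numpy as np,pickle
p=cams.grab_frame("scene"); q=pickle.load(open("scene0.pkl","rb"))
f=lambda c:cv2.resize(c[180:260,300:410],None,fx=5,fy=5,interpolation=2)
cv2.imwrite("pics/s2.png",np.vstack([f(q["color"])[:300],f(p["color"])[:300]])) 
cv2.imwrite("pics/s2.png",np.hstack([cv2.resize(c[185:250,335:410],None,fx=5,fy=5,interpolation=2) for c in(q["color"],p["color"])]))
print(state()["contact_force"],state()["position"])
E
```

```text
[-4.46190049  0.4519895   6.41790569] [0.5006941  0.24034601 0.05841523]
```

View pics/s2.png

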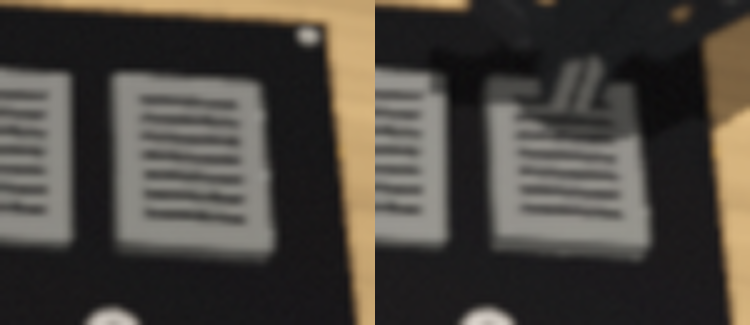

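The far edge of cover a now shows a taller side face (crop row 240-255, right panel) than before, so it appears tilted. I'll press a little more to confirm.

Request:
apply_moves:
  deltas:
    - {"dp": [0, 0, 0.04], "delta_rot": [0, 0, 0], "gripper": 0}
    - {"dp": [0, 0, 0], "delta_rot": [0, 0, 0], "gripper": 0}
    - {"dp": [0, 0, 0], "delta_rot": [0, 0, 0], "gripper": 0}

```text
time_s: 5.1
position: [0.5007, 0.2404, 0.0581]
orientation: [[0.99, 0.143, -0.0], [0.143, -0.99, -0.0], [-0.0, 0.0, -1.0]]
contact_force: [-7.1, -0.5, 11.4]
grip_width: 0.0001
```

```bash
python3 - <<'E'
from cell import cams,state
import cv2,numpy as np,pickle
p=cams.grab_frame("scene"); q=pickle.load(open("scene0.pkl","rb"))
cv2.imwrite("pics/s3.png",np.hstack([cv2.resize(c[185:250,335:410],None,fx=5,fy=5,interpolation=2) for c in(q["color"],p["color"])]))
print(state()["contact_force"],state()["position"])
E
```

```text
[-6.79711384  0.41440449 10.95289077] [0.50064082 0.24042408 0.05808693]
```

View pics/s3.png

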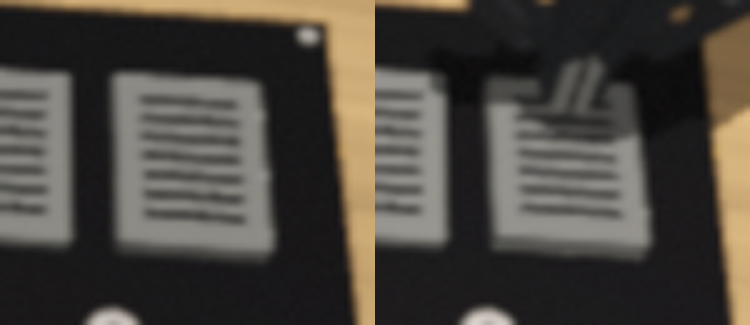

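Fz climbed from 4 to 11 N over the last millimetre and the edge bottomed at about 58.1 mm. The top there is still above home height because the cover is tilted about 4°, with its far edge lifted by about 8 px in the 5x crop. First contact was also 2-3 mm above home height, so cover a is the rocker. I'll release it, check that it levels itself, and go to its middle.

Request:
apply_moves:
  deltas:
    - {"dp": [0, 0, -0.2], "delta_rot": [0, 0, 0], "gripper": 0}
    - {"dp": [0, 0, -0.3], "delta_rot": [0, 0, 0], "gripper": 0}
    - {"dp": [0, 0, -0.5], "delta_rot": [0, 0, 0], "gripper": 0}
    - {"dp": [0, 0, -0.5], "delta_rot": [0, 0, 0], "gripper": 0}
    - {"dp": [0, 0, 0], "delta_rot": [0, 0, 0], "gripper": 0}
    - {"dp": [0, 0, 0], "delta_rot": [0, 0, 0], "gripper": 0}

```text
time_s: 5.75
position: [0.5012, 0.2404, 0.1017]
orientation: [[0.99, 0.142, 0.0], [0.142, -0.99, 0.001], [0.0, -0.0, -1.0]]
contact_force: [-0.0, 0.1, -0.1]
grip_width: 0.0001
```

```bash
python3 go.py a 0 .063; python3 - <<'E'
from cell import cams,state
import cv2,numpy as np,pickle
p=cams.grab_frame("scene"); q=pickle.load(open("scene0.pkl","rb"))
cv2.imwrite("pics/s4.png",np.hstack([cv2.resize(c[185:250,335:410],None,fx=5,fy=5,interpolation=2) for c in(q["color"],p["color"])]))
E
```

```text
t 5.75 pos [0.5012 0.2404 0.1017] F [-0.03  0.12 -0.14] g 8.55008062953735e-05
target [0.5349 0.2453 0.063 ] tool units [1.134e+00 1.000e-03 1.289e+00]
rot units [-0.   -0.    0.03]
```

View pics/s4.png

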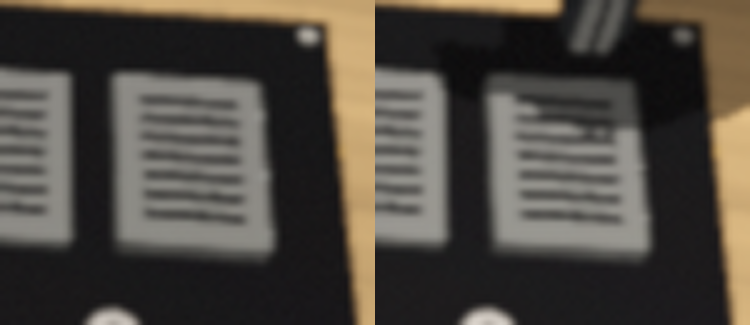

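The far edge dropped back and now matches the first image (rows 245-258), so the cover levelled itself. That confirms cover a. I'll move over its middle and press.

Request:
apply_moves:
  deltas:
    - {"dp": [0.6, 0, 0], "delta_rot": [0, 0, 0], "gripper": 0}
    - {"dp": [0.53, 0, 0.4], "delta_rot": [0, 0, 0], "gripper": 0}
    - {"dp": [0, 0, 0.5], "delta_rot": [0, 0, 0], "gripper": 0}
    - {"dp": [0, 0, 0.39], "delta_rot": [0, 0, 0], "gripper": 0}
    - {"dp": [0, 0, 0], "delta_rot": [0, 0, 0], "gripper": 0}
    - {"dp": [0, 0, 0.06], "delta_rot": [0, 0, 0], "gripper": 0}
    - {"dp": [0, 0, 0.06], "delta_rot": [0, 0, 0], "gripper": 0}
    - {"dp": [0, 0, 0], "delta_rot": [0, 0, 0], "gripper": 0}
    - {"dp": [0, 0, 0], "delta_rot": [0, 0, 0], "gripper": 0}

```text
time_s: 6.7
position: [0.5346, 0.2453, 0.0598]
orientation: [[0.99, 0.142, 0.0], [0.142, -0.99, 0.0], [0.0, -0.0, -1.0]]
contact_force: [-0.5, -0.2, -0.5]
grip_width: 0.0001
```

Request:
apply_moves:
  deltas:
    - {"dp": [0, 0, 0.04], "delta_rot": [0, 0, 0], "gripper": 0}
    - {"dp": [0, 0, 0.03], "delta_rot": [0, 0, 0], "gripper": 0}
    - {"dp": [0, 0, 0], "delta_rot": [0, 0, 0], "gripper": 0}
    - {"dp": [0, 0, 0], "delta_rot": [0, 0, 0], "gripper": 0}

```text
time_s: 7.1
position: [0.5349, 0.2455, 0.0595]
orientation: [[0.99, 0.143, 0.001], [0.143, -0.99, 0.0], [0.001, -0.0, -1.0]]
contact_force: [-3.2, -1.4, 9.8]
grip_width: -0.0003
```

Request:
apply_moves:
  deltas:
    - {"dp": [0, 0, 0.03], "delta_rot": [0, 0, 0], "gripper": 0}
    - {"dp": [0, 0, 0], "delta_rot": [0, 0, 0], "gripper": 0}
    - {"dp": [0, 0, 0], "delta_rot": [0, 0, 0], "gripper": 0}

```text
time_s: 7.4
position: [0.5351, 0.2455, 0.0594]
orientation: [[0.99, 0.143, 0.002], [0.143, -0.99, 0.0], [0.002, -0.0, -1.0]]
contact_force: [-3.9, -0.4, 13.4]
grip_width: -0.0002
```

Firm support at 59.5 mm in the middle means the cover rests on the stud head. I'll keep pressing.

Request:
apply_moves:
  deltas:
    - {"dp": [0, 0, 0.03], "delta_rot": [0, 0, 0], "gripper": 0}
    - {"dp": [0, 0, 0.03], "delta_rot": [0, 0, 0], "gripper": 0}
    - {"dp": [0, 0, 0], "delta_rot": [0, 0, 0], "gripper": 0}
    - {"dp": [0, 0, 0], "delta_rot": [0, 0, 0], "gripper": 0}

```text
time_s: 7.8
position: [0.5351, 0.2456, 0.058]
orientation: [[0.99, 0.144, 0.002], [0.144, -0.99, 0.0], [0.002, -0.0, -1.0]]
contact_force: [-6.3, -1.5, 16.3]
grip_width: -0.0004
```

Request:
apply_moves:
  deltas:
    - {"dp": [0, 0, 0.03], "delta_rot": [0, 0, 0], "gripper": 0}
    - {"dp": [0, 0, 0.02], "delta_rot": [0, 0, 0], "gripper": 0}
    - {"dp": [0, 0, 0], "delta_rot": [0, 0, 0], "gripper": 0}
    - {"dp": [0, 0, 0], "delta_rot": [0, 0, 0], "gripper": 0}

```text
time_s: 8.2
position: [0.535, 0.2454, 0.0571]
orientation: [[0.99, 0.144, 0.002], [0.144, -0.99, 0.0], [0.002, 0.0, -1.0]]
contact_force: [-6.8, -1.6, 18.4]
grip_width: 0.0003
```

It's driving in at 16-18 N. I'll press on until it bottoms.

Request:
apply_moves:
  deltas:
    - {"dp": [0, 0, 0.03], "delta_rot": [0, 0, 0], "gripper": 0}
    - {"dp": [0, 0, 0.02], "delta_rot": [0, 0, 0], "gripper": 0}
    - {"dp": [0, 0, 0], "delta_rot": [0, 0, 0], "gripper": 0}
    - {"dp": [0, 0, 0], "delta_rot": [0, 0, 0], "gripper": 0}

```text
time_s: 8.6
position: [0.5349, 0.2455, 0.057]
orientation: [[0.99, 0.144, 0.002], [0.144, -0.99, 0.0], [0.002, 0.0, -1.0]]
contact_force: [-10.0, -2.0, 27.2]
grip_width: 0.0001
```

Request:
apply_moves:
  deltas:
    - {"dp": [0, 0, 0.02], "delta_rot": [0, 0, 0], "gripper": 0}
    - {"dp": [0, 0, 0], "delta_rot": [0, 0, 0], "gripper": 0}
    - {"dp": [0, 0, 0], "delta_rot": [0, 0, 0], "gripper": 0}

```text
time_s: 8.9
position: [0.535, 0.2455, 0.057]
orientation: [[0.99, 0.144, 0.002], [0.144, -0.99, 0.0], [0.002, 0.0, -1.0]]
contact_force: [-11.0, -2.8, 29.3]
grip_width: 0.0001
```

It bottomed at 57.0 mm with 29 N. I'll lift off and recheck the robot-side edge for firmness.

Request:
apply_moves:
  deltas:
    - {"dp": [0, 0, -0.2], "delta_rot": [0, 0, 0], "gripper": 0}
    - {"dp": [0, 0, -0.3], "delta_rot": [0, 0, 0], "gripper": 0}
    - {"dp": [0, 0, 0], "delta_rot": [0, 0, 0], "gripper": 0}
    - {"dp": [-0.6, 0, 0], "delta_rot": [0, 0, 0], "gripper": 0}
    - {"dp": [-0.53, 0, 0], "delta_rot": [0, 0, 0], "gripper": 0}
    - {"dp": [0, 0, 0], "delta_rot": [0, 0, 0], "gripper": 0}
    - {"dp": [0, 0, 0], "delta_rot": [0, 0, 0], "gripper": 0}

```text
time_s: 9.6
position: [0.5014, 0.2406, 0.0657]
orientation: [[0.99, 0.143, 0.0], [0.143, -0.99, -0.0], [0.0, 0.0, -1.0]]
contact_force: [0.2, -0.2, 0.1]
grip_width: 0.0003
```

```bash
python3 go.py a -.034 .058
```

```text
t 9.6 pos [0.5014 0.2406 0.0657] F [ 0.23 -0.2   0.1 ] g 0.0002670343607632692
target [0.5012 0.2405 0.058 ] tool units [-0.007  0.001  0.258]
rot units [ 0.   -0.    0.04]
```

Request:
apply_moves:
  deltas:
    - {"dp": [0, 0, 0.15], "delta_rot": [0, 0, 0], "gripper": 0}
    - {"dp": [0, 0, 0.1], "delta_rot": [0, 0, 0], "gripper": 0}
    - {"dp": [0, 0, 0], "delta_rot": [0, 0, 0], "gripper": 0}
    - {"dp": [0, 0, 0], "delta_rot": [0, 0, 0], "gripper": 0}

```text
time_s: 10.0
position: [0.5013, 0.2404, 0.0581]
orientation: [[0.99, 0.142, -0.0], [0.142, -0.99, -0.0], [-0.0, 0.0, -1.0]]
contact_force: [0.6, 0.1, 0.2]
grip_width: 0.0001
```

Request:
apply_moves:
  deltas:
    - {"dp": [0, 0, 0.04], "delta_rot": [0, 0, 0], "gripper": 0}
    - {"dp": [0, 0, 0.03], "delta_rot": [0, 0, 0], "gripper": 0}
    - {"dp": [0, 0, 0], "delta_rot": [0, 0, 0], "gripper": 0}
    - {"dp": [0, 0, 0], "delta_rot": [0, 0, 0], "gripper": 0}

```text
time_s: 10.4
position: [0.5014, 0.2406, 0.0571]
orientation: [[0.99, 0.142, 0.001], [0.142, -0.99, 0.0], [0.001, -0.0, -1.0]]
contact_force: [-1.9, -1.4, 5.2]
grip_width: -0.0
```

The edge is free at 58.1 mm and firm at 57.1 mm under 5 N, so it is home. I'll retreat clear.

Request:
apply_moves:
  deltas:
    - {"dp": [0, 0, -0.3], "delta_rot": [0, 0, 0], "gripper": 0}
    - {"dp": [0, 0, -0.7], "delta_rot": [0, 0, 0], "gripper": 0}
    - {"dp": [0, 0, -1], "delta_rot": [0, 0, 0], "gripper": 0}
    - {"dp": [0, 0, -1], "delta_rot": [0, 0, 0], "gripper": 0}
    - {"dp": [0, 0, -1], "delta_rot": [0, 0, 0], "gripper": 0}
    - {"dp": [0, 0, -1], "delta_rot": [0, 0, 0], "gripper": 0}
    - {"dp": [-0.3, -1, 0], "delta_rot": [0, 0, 0], "gripper": 0}
    - {"dp": [-0.3, -1, 0], "delta_rot": [0, 0, 0], "gripper": 0}
    - {"dp": [-0.3, -1, 0], "delta_rot": [0, 0, 0], "gripper": 0}
    - {"dp": [-0.3, -1, 0], "delta_rot": [0, 0, 0], "gripper": 0}
    - {"dp": [-0.3, -1, 0], "delta_rot": [0, 0, 0], "gripper": 0}
    - {"dp": [-0.3, -1, 0], "delta_rot": [0, 0, 0], "gripper": 0}
    - {"dp": [0, 0, 0], "delta_rot": [0, 0, 0], "gripper": 0}
    - {"dp": [0, 0, 0], "delta_rot": [0, 0, 0], "gripper": 0}

```text
time_s: 11.8
position: [0.4216, 0.4113, 0.2063]
orientation: [[0.99, 0.143, -0.0], [0.143, -0.99, -0.0], [-0.0, 0.0, -1.0]]
contact_force: [0.1, -0.4, -0.0]
grip_width: -0.0001
```

```bash
python3 - <<'E'
from cell import cams,state
import cv2,numpy as np,pickle
p=cams.grab_frame("scene"); q=pickle.load(open("scene0.pkl","rb"))
cv2.imwrite("pics/s5.png",np.vstack([cv2.resize(c[140:280,180:450],None,fx=2.1,fy=2.1,interpolation=2) for c in(q["color"],p["color"])]))
print(state()["contact_force"],state()["position"],state()["time_s"])
E
```

```text
[ 0.19891335 -0.72973319  0.38640282] [0.42195145 0.41062112 0.20629881] 11.85
```

View pics/s5.png

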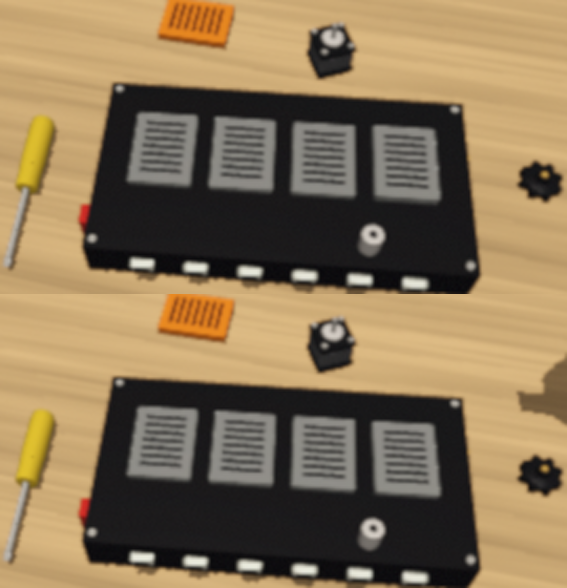

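Before (top) and after (bottom): cover a (405,460) now sits flush like its neighbours. The motor, coupling, knob, screwdriver and orange look-alike look unmoved, and the hand is clear.

```bash
python3 -c "
from cell import sign_off; print(sign_off())"
```

```text
the job is handed in; nothing more can be done
None
```

Cover a was the one that rocked. It is now pushed home, and the job was handed in at about 12 s.

- **Finding it:** I pressed cover a first, near its robot-side edge. It took up load about 2 mm above home height, at 4 N. It then tilted visibly, with its far edge lifting, and bottomed at about 11 N. When I let go, it levelled itself. I did not press covers b, c or d, because the first one tested was the rocker.
- **Pushing it home:** Pressed at its middle, it gave way at about 16–18 N and went from 59.5 mm down to 57.0 mm. It held there under about 29 N.
- **Last checks:** Pressing the same edge again, the fingertips met nothing at 58.1 mm and firm support at 57.1 mm under 5 N, so the rock is gone. The last scene picture shows cover a as low as its neighbours. The motor, coupling, knob, screwdriver and orange look-alike look unmoved, and the hand is clear. The purple look-alike was outside that last crop, but the arm never went near it.

None of the checks failed. The only disagreement was that the two cameras' box poses differed by about 1–2 mm and 0.5°, which did not affect the presses.

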